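# Close the tall jar on the parts carousel and hold it at the front

## Task

The tall jar on the small-parts carousel was left with its bar-grip cap unscrewed: screw that cap fully home where the jar stands, before the turntable is turned. Then turn the turntable until the tall jar stands at the front, in line with the wire pointer on the base, and finish while your fingers are still holding the turntable or its jar, keeping it still there with the cap shut so that I can stick a label on the jar; leave the other things on the bench alone.

Things in the scene. Friction and masses are not known exactly. Their poses are not given: they have to be found in the camera images.
- carousel: Grey base, 236 mm across, screwed to the bench; origin on the turning axis at bench height, its front (pointer side) is its own -x. Three screw lugs reach 158 mm from the axis. Above it turns a plywood plate, 270 mm across, top at z = 36 mm, with five jars fixed in black wells (72 mm across, 10 mm high), 85 mm from the axis, 72 degrees apart.
- turntable (a joint): Angle of plate and jars, rad: 0 (or plus or minus 6.283) = tall jar exactly at the front; positive = tall jar that far clockwise of the front seen from above. Starts 0.9 to 2.0, so the short way is anticlockwise. Turns freely, light friction (0.03 N m), no detents, stays where left. The other jars are lower: two short clear jars 141.5, white glue pot 129, squat black pot 100 mm above the bench.
- turn_axis (a point): The turning axis of the plate, fixed, at z = 40 mm. Its x axis points from the front to the rear of the carousel.
- tall_jar (a point): Centre of the underside of the tall clear jar holding bolts, z = 40 mm; moves with the turntable, 85 mm from the axis; its x axis points from the jar to the turning axis. The jar is 62 mm across, 118 mm tall, neck 47 mm, fixed to the plate (cannot be lifted off).
- front_place (a point): Fixed point on the base's front side, 85 mm from the turning axis towards the pointer, z = 40 mm: where the centre of the tall jar's underside has to be.
- pointer_tip (a point): Tip of the bent steel wire pointer (6 mm wire) at the front of the base, 127 mm from the turning axis, z = 44.5 mm; fixed.
- tall_cap (a joint): Angle of the tall jar's cap, rad: 0 = screwed fully home (hard stop), positive = unscrewed, anticlockwise from above. Starts 0.8 to 1.3, stops at 1.5 (captive). Steep thread: rises 2.5 mm a rad. Friction about 0.05 N m; stays where left. Shut, the bar on the cap points at the turning axis, like the bars on the short jars' caps.
- cap_bar (a point): Middle of the top of the grip bar on the tall jar's cap; x axis along the bar. The black cap is round, 54 mm across, 16.5 mm high; on it stands a bar 44 mm long, 12 mm wide, 19 mm high, to be pinched from above across its 12 mm. With the cap shut the top of the bar is at z = 185.5 mm; nothing near it is higher than 141.5 mm.
- pliers: Combination pliers, 169 x 54 x 12 mm, lying beside the carousel; leave alone. Origin under its middle.
- tape_roll: Roll of masking tape lying flat, 104 mm across, 24 mm high; leave alone. Origin under its middle.
- stubby_driver: Stubby screwdriver, 90 x 30 x 30 mm, lying; leave alone. Origin under its middle.

How it is judged:
On the way, in this order (a step that is already met when the one before it is completed fails the run):
1. the tall jar's cap is screwed fully home (value of joint tall_cap below 0.1 rad), for 0.2 s.
2. with the cap still shut, the tall jar stands at the front by the pointer (horizontal distance between tall_jar and front_place below 0.012 m and value of joint tall_cap below 0.15 rad), for 0.2 s.
At the end, for the whole second after the job is handed in: The tall jar stands within 12 mm of its place at the front by the pointer, its cap is within 0.15 rad of fully home, the turntable is at rest (under 0.05 rad/s), and the fingers still hold it: they press on the turntable, one of its jars or the cap with more than 2 N (all of step 2 and velocity of joint turntable between -0.05 and 0.05 rad/s and contact force between the fingers and turntable above 2 N); the arm keeps its last pose, push and grip.
It fails at once if the tall jar is carried round (more than 50 mm from where it stood) with its cap loose (more than 0.3 rad) (distance of tall_jar from where it was at the start of the episode above 0.05 m and value of joint tall_cap above 0.3 rad).
It fails at once if the pliers are moved by more than 30 mm (distance of pliers from where it was at the start of the episode above 0.03 m).
It fails at once if the tape roll is moved by more than 30 mm (distance of tape_roll from where it was at the start of the episode above 0.03 m).
It fails at once if the stubby screwdriver is moved by more than 30 mm (distance of stubby_driver from where it was at the start of the episode above 0.03 m).
It also fails if it takes over 48 s, if anything falls off the work surface, if the arm or the gripper's body presses on something with over 40 N, if the wrist force passes 120 N, or if a joint passes its speed limit or range.

## Robot

A 6-joint arm with a two-finger parallel gripper is mounted at the origin on a cart in front of the work surface, level with it; the furniture and walls round the work are solid. World frame = base frame: x ahead of the robot, y to its left, z up, the work surface at z = 0. Lengths are in m, angles in rad, forces in N, time in s.
With the tool pointing down it reaches from about 0.325 to 0.775 m from the base axis. Payload 5.5 kg.
Tool frame: the origin (TCP) lies between the finger pads; the fingertips stand 8 mm ahead of it and the grasp point (between the pads) lies 11 mm behind it (tcp_to_tips is the distance from the TCP to the fingertips, in m); z points along the fingers, y is the line along which they close (so a half turn about z gives the same grasp; the last joint's range is limited). The gripper opens to 88 mm and grips with 3 to 60 N. Pads are 20 mm wide; open, the fingers measure 115 mm over their backs; the gripper's body (75 mm by 178 mm) begins 61 mm behind the grasp point.
Start: joints at [1.072, 0.091, 1.231, -0, 1.82, -0.057], TCP at [0.257, 0.542, 0.231] pointing down, gripper open.
Joint ranges: [-2.87, 2.87], [-0.86, 2.18], [0.17, 2.46], [-1.51, 4.65], [0.06, 2.69], [-2.65, 2.65]. Speed limits (rad/s): [2.57, 2.57, 3.01, 3.14, 3.14, 3.14].

## Interface

Orientations are given as a unit quaternion [w, x, y, z].
In Python, from bench import * gives the robot as it stands. Calls block until the motion is done:
- move_to(position, orientation): joint-space move of the TCP to a pose.
- move_l(position, speed=0.15, orientation=None): straight line of the TCP; orientation=None keeps the orientation; speed is the mean speed in m/s.
- movej(angles): joint-space move.
- gripper_open() and close(): open the fingers fully, or close them until they stop; the grip force is fixed at half the most.
- hold(seconds).
- inverse_kinematics(position, orientation): joint angles nearest the present ones, or None.
- state(): the state.
- get_image(name): name is "side" or "top" or "wrist"; returns a dict with "frame" (480x640x3 uint8, blue, green, red), "depth" (480x640 float32, m along the optical axis (not along the pixel's ray), 0 where there is no reading), "camera_matrix" (3x3 intrinsics, pixels), "view" (4x4, takes a point from world to camera coordinates). Camera axes: x right, y up, looking along -z (the intrinsics and any distortion apply to the point x, -y, -z); pixel columns grow to the right and rows downward; lengths in m; the calibration is good to about 2 mm. A picture is of the moment at which its call begins.
A pose or a line that the arm cannot do raises IKError and nothing moves.
- job_done(): hands the job in; it is judged then, once.
The state is a dict: "time": time; "joint_pos": joint angles; "dq": joint speeds; "joint_torque": joint torques, N m; "ee_pos": TCP position; "ee_rot": TCP orientation; "ft_force": force on the tool from outside, world axes, zero at the start; "moment": the same for the moment, N m; "finger_gap": finger opening in m; "finger_force": force on a finger pad.
Only numpy, scipy, OpenCV 4.12 (cv2) and the standard library are available. Lean on these libraries where they do the work, as an engineer would, in place of code of your own. Each camera call takes 0.05 s, during which the arm holds its last target. There are 200 camera calls.

## Working session

There is one attempt and no reset: what is moved stays moved. The work goes in short steps, each a Python script; the robot and the scene stay as the last script left them, time stands still between calls to the robot, and variables do not carry over. Pictures are saved under pics/ and viewed, at most 10 in all, crops included, and the job is handed in when it is done.

```bash
mkdir -p pics; ls
python3 - <<'E'
from bench import *
import cv2,numpy as np
for n in("top","side"):
    im=get_image(n);cv2.imwrite(f"pics/{n}0.png",im["frame"]);np.savez(f"{n}0.npz",**{k:im[k] for k in("frame","depth","camera_matrix","view")})
    print(n,im["camera_matrix"].round(1).tolist(),im["view"].round(3).tolist(),[k for k in im])
s=state();print(s["time"],s["ee_pos"],s["ee_rot"])
E
```

```text
pics
top [[555.4, 0.0, 312.0], [0.0, 555.4, 234.1], [0.0, 0.0, 1.0]] [[-0.017, -1.0, -0.004, 0.018], [0.98, -0.018, 0.196, -0.517], [-0.196, -0.0, 0.981, -1.144], [0.0, 0.0, 0.0, 1.0]] ['frame', 'depth', 'camera_matrix', 'view']
side [[591.4, 0.0, 326.7], [0.0, 591.4, 239.1], [0.0, 0.0, 1.0]] [[-0.99, -0.14, -0.004, 0.511], [0.082, -0.601, 0.795, -0.133], [-0.114, 0.787, 0.607, -1.52], [0.0, 0.0, 0.0, 1.0]] ['frame', 'depth', 'camera_matrix', 'view']
0.1 [0.25642116 0.54217181 0.22962785] [-2.35198778e-04  2.19092242e-01  9.75703766e-01 -8.33691388e-04]
```

View pics/top0.png

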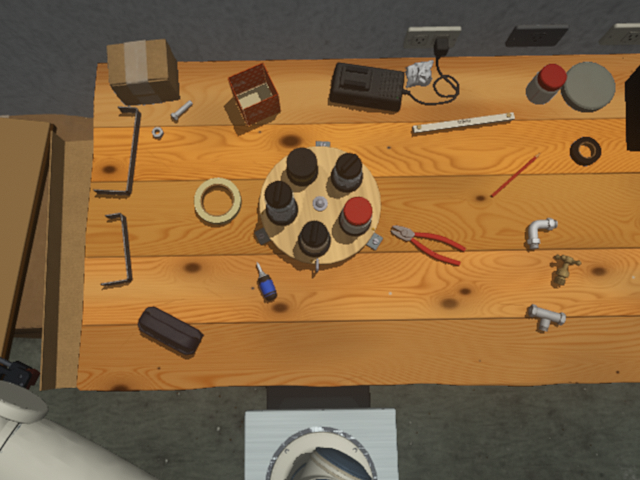

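View pics/side0.png

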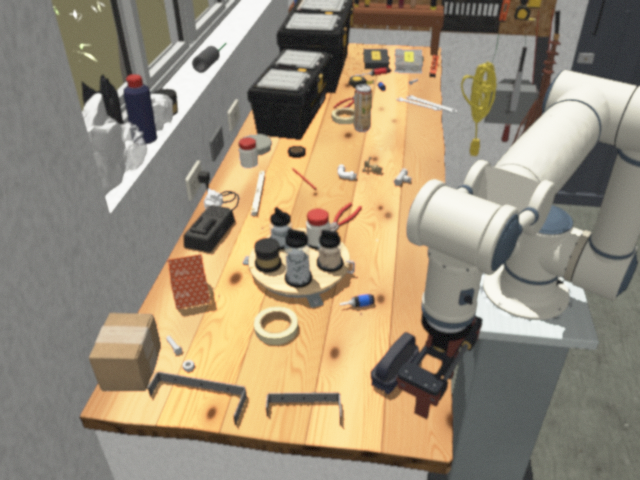

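```bash
cat > h.py <<'E'
import numpy as np,cv2
def cloud(im):
    d=im["depth"];K=im["camera_matrix"];V=im["view"]
    v,u=np.mgrid[:d.shape[0],:d.shape[1]]
    pc=np.stack([(u-K[0,2])/K[0,0]*d,-(v-K[1,2])/K[1,1]*d,-d],-1)
    P=(pc-V[:3,3])@V[:3,:3]
    P[d==0]=np.nan
    return P
def ray(im,u,v,z):
    K=im["camera_matrix"];V=im["view"]
    r=V[:3,:3].T@np.array([(u-K[0,2])/K[0,0],-(v-K[1,2])/K[1,1],-1]);c=-V[:3,:3].T@V[:3,3]
    return c+r*(z-c[2])/r[2]
def proj(im,p):
    K=im["camera_matrix"];V=im["view"];q=V[:3,:3]@p+V[:3,3]
    return K[0,0]*q[0]/-q[2]+K[0,2],K[1,2]+K[1,1]*q[1]/q[2]
E
python3 - <<'E'
from h import *
for n in("top","side"):
    im=dict(np.load(n+"0.npz"));P=cloud(im)
    R=(np.abs(P[...,0]-.54)<.2)&(np.abs(P[...,1])<.2)
    m=R&(P[...,2]>.028)&(P[...,2]<.044)
    q=P[m][:,:2]; c,r=cv2.minEnclosingCircle(q.astype(np.float32));print(n,"plate",c,r,np.median(P[m][:,2]))
    m=R&(P[...,2]>.166)
    q=P[m];print("high",len(q),q.mean(0) if len(q) else 0,q.max(0) if len(q) else 0,q.min(0) if len(q) else 0)
    x0,y0,x1,y1=(250,135,390,285) if n=="top" else (230,195,390,315)
    cr=im["frame"][y0:y1,x0:x1];cv2.imwrite(f"pics/{n}c.png",cv2.resize(cr,None,fx=4 if n=="top" else 4,fy=4,interpolation=cv2.INTER_CUBIC))
E
```

```text
top plate (0.5485104918479919, 0.018802274018526077) 0.1822565644979477 0.03486302356122768
high 505 [0.57397761 0.07411231 0.17388932] [0.60218913 0.10039334 0.1922516 ] [0.54892337 0.04916591 0.16600985]
side plate (0.5553988218307495, 0.028905028477311134) 0.18729373812675476 0.03661682074338122
high 301 [0.57808069 0.08379732 0.17650058] [0.60667403 0.10688525 0.19301301] [0.55108312 0.06002782 0.16609744]
```

View pics/topc.png

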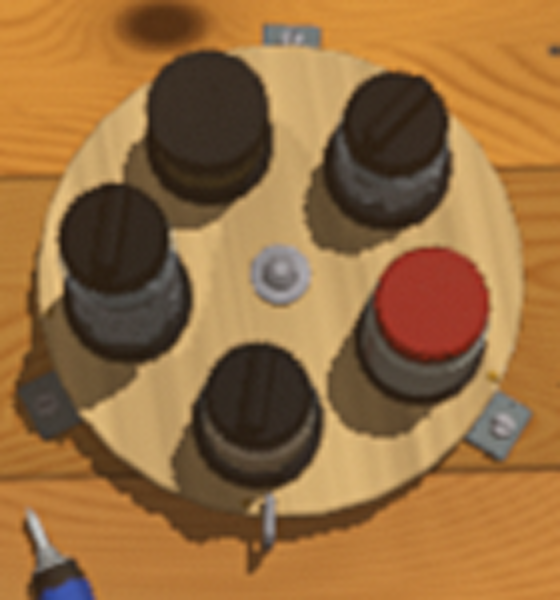

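View pics/sidec.png

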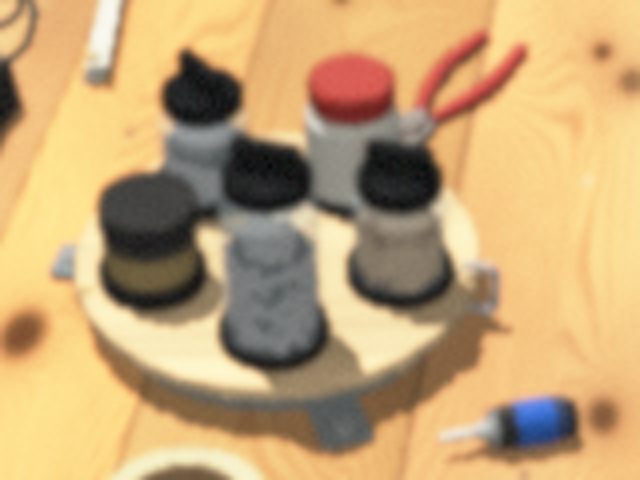

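```bash
cat > meas.py <<'E'
from h import *
from scipy.optimize import least_squares
im=dict(np.load("top0.npz"));P=cloud(im);c0=ray(im,320,203,.045)[:2];print("finial",c0)
pts=[]
for a in np.linspace(0,2*np.pi,180,endpoint=False):
    last=None
    for r in np.arange(.11,.16,.0005):
        u,v=proj(im,np.array([c0[0]+r*np.cos(a),c0[1]+r*np.sin(a),.036]))
        p=P[int(round(v)),int(round(u))]
        if .028<p[2]<.045: last=r
    if last: pts.append(c0+last*np.array([np.cos(a),np.sin(a)]))
pts=np.array(pts)
s=least_squares(lambda c:np.hypot(*(pts-c).T)-.135,c0,loss="soft_l1",f_scale=.001)
print("axis",s.x,np.median(abs(s.fun)),len(pts)); ax=s.x
hsv=cv2.cvtColor(im["frame"],cv2.COLOR_BGR2HSV)
m=np.zeros(hsv.shape[:2],bool);m[257:274,308:326]=1
m&=(hsv[...,1]<70)&(hsv[...,2]>90)
v,u=np.nonzero(m);print("ptr px",sorted(zip(v.tolist(),u.tolist())))
if len(u):
    p=ray(im,u[v<v.min()+4].mean(),v[v<v.min()+4].mean(),.0445)[:2];d=p-ax;print("ptr",p,np.hypot(*d),"front ang",np.degrees(np.arctan2(*d[::-1])))
for n in("top","side"):
    im=dict(np.load(n+"0.npz"));P=cloud(im)
    for t in(.166,.176,.18,.183):
        q=P[(abs(P[...,0]-.575)<.06)&(abs(P[...,1]-.08)<.06)&(P[...,2]>t)]
        w,V=np.linalg.eigh(np.cov(q[:,:2].T));
        (rc,rs,ra)=cv2.minAreaRect((q[:,:2]*1e3).astype(np.float32))
        print(n,t,len(q),q.mean(0).round(4),"ang",np.degrees(np.arctan2(V[1,1],V[0,1])),np.sqrt(w),rc,rs,ra)
E
python3 meas.py
```

```text
finial [ 0.5872623  -0.00930137]
axis [ 0.58754231 -0.00965684] 0.0010857665901956026 163
ptr px [(258, 317), (259, 316), (259, 317), (259, 318), (260, 316), (260, 317), (260, 318), (261, 316), (261, 317), (261, 318), (262, 316), (262, 317), (262, 318), (263, 316), (263, 317), (263, 318), (264, 316), (264, 317), (264, 318), (265, 316), (265, 317), (265, 318), (266, 316), (266, 317), (266, 318), (267, 316), (267, 317), (267, 318), (268, 316), (268, 317), (268, 318), (269, 316), (269, 317), (269, 318)]
ptr [ 4.61895612e-01 -3.64085968e-04] 0.1259898678458874 front ang 175.77014124649068
top 0.166 505 [0.574  0.0741 0.1739] ang -175.63622551548676 [0.01291384 0.01311174] (575.5348510742188, 74.84968566894531) (51.25960159301758, 53.22307205200195) 89.39103698730469
top 0.176 146 [0.5743 0.0741 0.1862] ang 170.88263238080245 [0.00354503 0.01290046] (575.2017822265625, 74.41284942626953) (12.27610969543457, 43.38549041748047) 81.27153015136719
top 0.18 140 [0.5749 0.0741 0.1865] ang 170.6577646625172 [0.00352781 0.01256831] (575.2017822265625, 74.41284942626953) (12.27610969543457, 43.385
[... 226 characters left out ...]
[0.5781 0.0838 0.1765] ang 175.21778015617662 [0.00867447 0.01414547] (578.1766357421875, 84.20405578613281) (54.26168441772461, 44.1358757019043) 6.119241714477539
side 0.176 125 [0.5782 0.079  0.1852] ang 170.9062487852835 [0.00371884 0.01292779] (579.0535888671875, 76.51458740234375) (16.24744987487793, 44.87339401245117) 84.52450561523438
side 0.18 103 [0.5785 0.0786 0.1867] ang 171.16903719414506 [0.00388188 0.01291971] (578.3868408203125, 76.5784912109375) (16.24744987487793, 43.53395462036133) 84.52450561523438
side 0.183 80 [0.5782 0.0781 0.1882] ang 170.64119604423246 [0.00402751 0.01262789] (578.4760131835938, 76.52197265625) (16.17535400390625, 43.32997131347656) 84.29693603515625
```

```bash
cat >> h.py <<'E'
from scipy.spatial.transform import Rotation as Ro
AX=np.array([.5875,-.0097]);BAR=np.array([.5765,.0752]);FRONT=np.radians(175.8)
def quat(ydeg):
    a=np.radians(ydeg);y=np.array([np.cos(a),np.sin(a),0]);z=np.array([0,0,-1.])
    q=Ro.from_matrix(np.c_[np.cross(y,z),y,z]).as_quat();return [float(q[i]) for i in(3,0,1,2)]
E
python3 - <<'E'
from bench import *
from h import *
f=AX+.0856*np.array([np.cos(FRONT),np.sin(FRONT)])
for b in(81,-99):
    for p,y in((BAR,b),(BAR,b-80),(f,b+5),(f,b-5)):
        q=inverse_kinematics([*p,.178],quat(y));print(b,y,None if q is None else np.round(q,2))
E
```

```text
81 81 [ 0.07  0.04  1.38 -0.    1.72 -1.34]
81 1 [ 0.07  0.04  1.38 -0.    1.72  0.05]
81 86 [-0.07 -0.18  1.58 -0.    1.73 -1.58]
81 76 [-0.07 -0.18  1.58 -0.    1.73 -1.4 ]
-99 -99 [ 0.07  0.04  1.38 -0.    1.72  1.8 ]
-99 -179 None
-99 -94 [-0.07 -0.18  1.58 -0.    1.73  1.57]
-99 -104 [-0.07 -0.18  1.58 -0.    1.73  1.74]
```

Run:
```python
from bench import *
from h import *
move_to([.40,.35,.30],quat(81))
move_to([*BAR,.24],quat(81))
im=get_image("wrist");cv2.imwrite("pics/w0.png",im["frame"])
P=cloud(im);q=P[(abs(P[...,0]-BAR[0])<.04)&(abs(P[...,1]-BAR[1])<.04)&(P[...,2]>.178)&(P[...,2]<.2)]
print(len(q))
if len(q)>20:print(cv2.minAreaRect((q[:,:2]*1e3).astype(np.float32)),np.median(q[:,2]))
s=state();print(s["time"],s["ee_pos"],s["finger_gap"])
```

```text
1602
((576.3527221679688, 75.28388977050781), (11.805413246154785, 43.8884391784668), 80.8971939086914) 0.18799328676104576
2.3917 [0.57629941 0.07673229 0.24052529] 0.0876579938020682
```

View pics/w0.png

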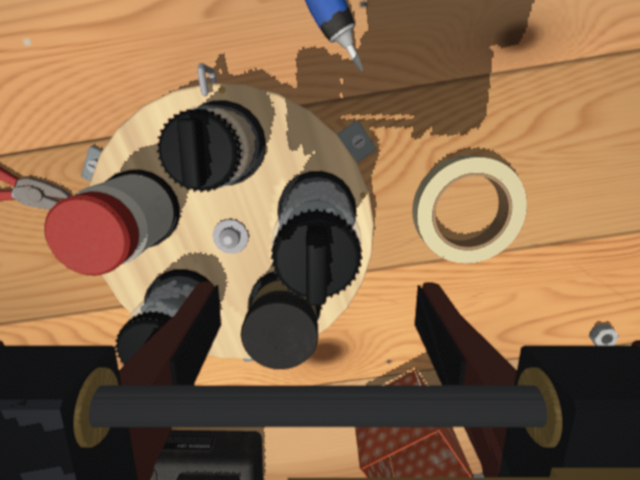

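The wrist view shows the bar (px ~318,265) upright between the fingers, agreeing with the top-camera fix. Grip and screw.

Run:
```python
from bench import *
from h import *
def rep(t):
    s=state();y=np.degrees(np.arctan2(*Ro.from_quat(np.roll(s["ee_rot"],-1)).as_matrix()[[1,0],1]))
    print(t,round(s["time"],2),s["ee_pos"].round(4),"yaw",y.round(1),"gap",round(s["finger_gap"],4),"ff",np.round(s["finger_force"],1),"F",s["ft_force"].round(1),"Mz",s["moment"].round(2))
move_l([*BAR,.181],speed=.08);hold(.3);rep("down")
close();rep("grip")
for k in range(1,8):
    a=73.6*k/6.8 if k<7 else 78
    move_to([*BAR,.181-.0032*min(1,a/73.6)],quat(81-a));rep(k)
hold(.3);rep("end")
```

```text
down 3.58 [0.5767 0.0752 0.1815] yaw 81.0 gap 0.0877 ff 0.0 F [0.  0.4 0.5] Mz [-0.05  0.02  0.04]
grip 4.72 [0.5764 0.0756 0.181 ] yaw 81.0 gap 0.0118 ff 30.0 F [0.  1.6 0.8] Mz [ 0.39  0.01 -0.02]
1 5.03 [0.5763 0.0757 0.1805] yaw 70.4 gap 0.012 ff 30.0 F [-0.   4.3 -0.4] Mz [ 0.63  0.18 -0.07]
2 5.33 [0.5763 0.0758 0.1801] yaw 59.8 gap 0.0119 ff 30.0 F [-1.9  5.1  0.8] Mz [ 0.91  0.26 -0.04]
3 5.62 [0.5763 0.0759 0.1796] yaw 48.9 gap 0.0119 ff 30.0 F [-1.8  5.1  1.5] Mz [ 0.93  0.23 -0.05]
4 5.92 [0.5762 0.076  0.1791] yaw 38.1 gap 0.012 ff 30.0 F [-1.3  5.5  0.4] Mz [ 0.97  0.28 -0.08]
5 6.22 [0.5762 0.0761 0.1786] yaw 27.3 gap 0.0118 ff 30.0 F [-1.2  5.6  0.2] Mz [ 1.14  0.34 -0.07]
6 6.53 [0.5762 0.0762 0.1782] yaw 16.5 gap 0.0114 ff 30.0 F [-0.8  5.2  0.7] Mz [ 1.07  0.34 -0.03]
7 6.86 [0.5779 0.0766 0.1779] yaw 3.5 gap 0.0125 ff 30.5 F [ 6.7  7.2 -2.2] Mz [ 1.29 -0.97  0.63]
end 7.16 [0.5779 0.0766 0.1779] yaw 3.5 gap 0.0124 ff 30.5 F [ 6.4  7.7 -2.3] Mz [ 1.22 -0.94  0.54]
```

Run:
```python
from bench import *
from h import *
def rep(t):
    s=state();y=np.degrees(np.arctan2(*Ro.from_quat(np.roll(s["ee_rot"],-1)).as_matrix()[[1,0],1]))
    d=s["ee_pos"][:2]-AX
    print(t,round(s["time"],2),s["ee_pos"].round(4),"yaw",y.round(1),"dir",np.degrees(np.arctan2(d[1],d[0])).round(1),"r",np.hypot(*d).round(4),"gap",round(s["finger_gap"],4),"F",s["ft_force"].round(1),"Mz",s["moment"].round(2))
d=BAR-AX;t0=np.degrees(np.arctan2(d[1],d[0]));tot=175.8-t0;N=10
for k in range(1,N+1):
    a=tot*k/N;t=np.radians(t0+a)
    move_l([*(AX+.0856*np.array([np.cos(t),np.sin(t)])),.1778],speed=.03,orientation=quat(3+a));rep(k)
hold(.5);rep("end")
im=get_image("top");cv2.imwrite("pics/t1.png",cv2.resize(im["frame"][135:285,230:410],None,fx=4,fy=4,interpolation=cv2.INTER_CUBIC))
im=get_image("side");cv2.imwrite("pics/s1.png",cv2.resize(im["frame"][170:320,220:420],None,fx=4,fy=4,interpolation=cv2.INTER_CUBIC))
```

```text
1 7.7 [0.5661 0.0741 0.1779] yaw 11.4 dir 104.3 r 0.0865 gap 0.0122 F [ 5.5  6.2 -2.2] Mz [ 1.15 -0.8   0.59]
2 8.24 [0.555  0.07   0.1779] yaw 19.2 dir 112.2 r 0.0861 gap 0.0123 F [ 4.7  5.7 -1.5] Mz [ 1.02 -0.78  0.62]
3 8.78 [0.5445 0.0645 0.1779] yaw 27.0 dir 120.1 r 0.0858 gap 0.0124 F [ 5.   5.7 -2. ] Mz [ 0.95 -0.71  0.64]
4 9.32 [0.535  0.0576 0.1779] yaw 34.9 dir 128.0 r 0.0854 gap 0.0123 F [ 3.8  5.3 -2. ] Mz [ 0.83 -0.75  0.64]
5 9.87 [0.5264 0.0495 0.1778] yaw 42.7 dir 135.9 r 0.085 gap 0.0125 F [ 5.8  4.6 -1.4] Mz [ 0.76 -0.83  0.59]
6 10.41 [0.5191 0.0404 0.1779] yaw 50.5 dir 143.8 r 0.0847 gap 0.0122 F [ 5.1  4.2 -1.9] Mz [ 0.76 -1.04  0.6 ]
7 10.95 [0.5131 0.0304 0.1778] yaw 58.4 dir 151.7 r 0.0845 gap 0.0129 F [ 6.1  3.7 -3.2] Mz [ 0.67 -1.17  0.56]
8 11.49 [0.5086 0.0197 0.1778] yaw 66.2 dir 159.6 r 0.0842 gap 0.0124 F [ 6.7  3.9 -3.7] Mz [ 0.76 -1.22  0.57]
9 12.03 [0.5055 0.0086 0.1779] yaw 74.1 dir 167.4 r 0.084 gap 0.0126 F [ 7.6  5.4 -1.8] Mz [ 0.86 -1.39  0.54]
10 12.57 [ 0.5039 -0.0028  0.1779] yaw 81.9 dir 175.3 r 0.0838 gap 0.0124 F [ 9.3  5.4 -3.5] Mz [ 0.96 -1.48  0.52]
end 13.07 [ 0.5039 -0.0027  0.1779] yaw 81.9 dir 175.2 r 0.0838 gap 0.012 F [ 8.5  5.7 -3.9] Mz [ 0.99 -1.53  0.56]
```

View pics/t1.png

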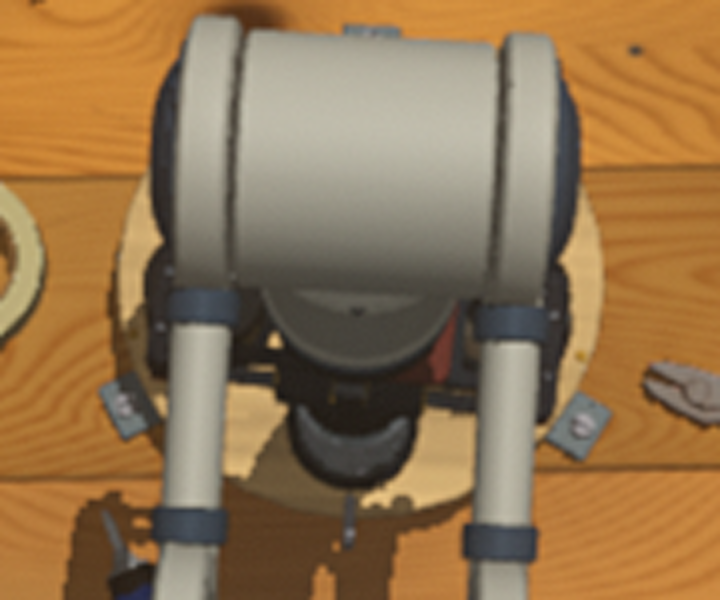

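View pics/s1.png

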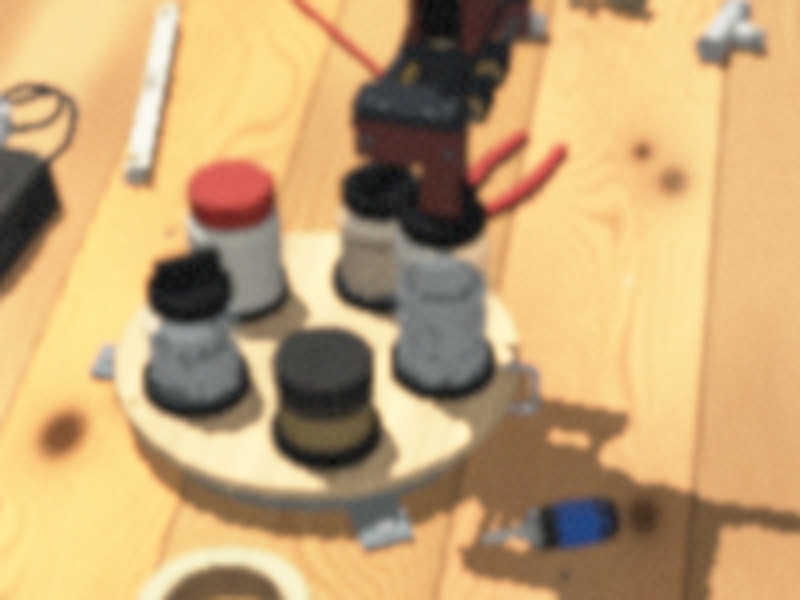

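The jar is at the front: its well is centred at crop px (352,430), in line with the pointer at (349,520). The bar is still gripped, and the wrist still reads 0.55 N m against the cap's stop. Handing in.

```bash
python3 -c "
from bench import *
print(job_done())"
```

```text
the job is handed in; nothing more can be done
None
```

I screwed the cap home, turned the tall jar to the front in line with the pointer, and handed the job in with the fingers still gripping the cap bar; the simulator returned no verdict.

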